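Fold down the lids of a curved sample tray

ROBOT

A 6-joint arm with a two-finger parallel gripper is mounted at the origin on a cart in front of the work surface, level with it; the furniture and walls round the work are solid. World frame = base frame: x ahead of the robot, y to its left, z up, the work surface at z = 0. Lengths are in m, angles in rad, forces in N, time in s.
With the tool pointing down it reaches from about 0.425 to 0.95 m from the base axis. Payload 3.5 kg.
Tool frame: the origin (TCP) lies at the very end of the fingers, on their centre line; the grasp point (between the pads) lies 19 mm behind it; z points along the fingers, y is the line along which they close (so a half turn about z gives the same grasp; the last joint's range is limited). The gripper opens to 85 mm and grips with 20 to 120 N. Pads are 22 mm wide; open, the fingers measure 114 mm over their backs; the gripper's body (76 mm by 85 mm) begins 54 mm behind the grasp point. The pads swing forward as they close: fully open they stand 13 mm farther back than shut.
Start: joints at [-1.402, 0.286, 1.577, -0, 1.279, -0.15], TCP at [0.212, -0.641, 0.203] pointing down, gripper open.
Joint ranges: [-2.77, 2.77], [-0.9, 2.22], [0.21, 2.48], [-1.53, 4.67], [0.24, 2.81], [-2.84, 2.84]. Speed limits (rad/s): [2.79, 2.79, 3.14, 3.14, 3.14, 3.14].

INTERFACE

Orientations are given as a unit quaternion [x, y, z, w].
In Python, from plant import ctrl, optics, sign_off gives the robot as it stands.
- The arm moves only by the shell command python3 -m creep 'ROWS' [FORCE]. ROWS is JSON, a list of rows, each an object of numbers: "x", "y", "z": the shift along the tool's x, y, z in mm; "rx", "ry", "rz": the turn, a rotation vector about the tool's x, y, z in degrees; "grip": the opening, from 0 (shut) to 1 (fully open). In form: [{"x": .., "y": .., "z": .., "rx": .., "ry": .., "rz": .., "grip": ..}, ...]. A call has exactly 10 rows; each row shifts and turns the commanded pose from where the row before left it, along the tool's axes as they then stand; what a row does not reach is not made up. A row lasts 1/12 s, in which the tool goes at most 41.7 mm and 7.16 degrees, less where a joint would pass 70% of its speed; a pose out of reach is approached as far as the arm can. A call with a gripper value outside its range is refused whole. The fingers move at their own pace and stop on an object; FORCE is the grip in N (left out, the last holds). Time passes only in rows, so rows that do not move let the fingers close, or fill a call up. It gives the time, the measured TCP pose, the force, the opening and the grip force at its end, in the units of the state.
- ctrl.get_state(): the state, without advancing time (a new reading comes with each control period).
- optics.read_camera(name): name is "side" or "top"; returns a dict with "color" (480x640x3 uint8, blue, green, red), "K" (3x3 intrinsics, pixels), "D" ([k1, k2, p1, p2, k3] as OpenCV has them; the pictures are not rectified), "R" (3x3) and "t" (3): a world point X has camera coordinates R X + t. Camera axes: x right, y down, z forward; pixel columns grow to the right and rows downward; lengths in m; the calibration is good to about 2 mm. A picture is of the moment at which its call begins. There is no depth.
- sign_off(): hands the job in; it is judged then, once.
The state is a dict: "time": time; "qpos": joint angles; "dq": joint speeds; "joint_efforts": joint torques, N m; "eef_pos": TCP position; "tcp_rot": TCP orientation; "contact_force": force on the tool from outside, world axes, zero at the start; "wrist_torque": the same for the moment, N m; "opening": opening from 0.0 (shut) to 1.0 (fully open); "finger_force": force on a finger pad.
Only numpy, scipy, OpenCV 4.12 (cv2) and the standard library are available. Lean on these libraries where they do the work, as an engineer would, in place of code of your own. Each camera call takes 0.05 s, during which the arm holds its last target. There are 200 camera calls.

TASK

The six flip lids of the curved sample tray stand open: run a fingertip lightly along the curved row and fold the lids down flat one after another, starting with the lid at the end where the finger meets the hinge sides first, so that every well is closed. Only touch the lids: do not lift, tip or shift the tray, do not press hard, and leave the vials, beaker and other things round it where they are.

Things in the scene. Friction and masses are not known exactly. Their poses are not given: they have to be found in the camera images.
- tray: Loose grey tray, 0.6 to 1.3 kg: bar 50 mm wide, 30 mm high, bent to an arc of 180 mm radius, with six white flip lids in a row. Origin: under the middle of the row, on the bench; z up. Arc centre at (-180, 0) mm in its frame (hollow side to -x). Lid 1 is at its +y end, lid 6 at -y; hinges lie at 0.585, 0.385, 0.185, -0.015, -0.215, -0.415 rad round the arc centre, from its +x. Yaw within 0.6 rad of 0.
- lid_1 (a joint): Hinge of lid 1, counted from the tray's +y end. 0 rad = flat, closed; 1.57 = upright; stop at 1.9. Starts at 1.15 to 1.65. Friction about 0.006 N m, no spring: the lid stays at the angle where it is left. A fingertip drawn along the row with its end 1 to 4 mm above the level of the closed lids folds it far enough; lower than the closed lids it catches on the hinge edge and shoves the tray.
- lid_1_hinge (a point): Middle of the hinge line of lid 1, on the row's centre line, 32 mm above the bench; the line is radial to the arc. The lid (34 mm across the row, 30 mm long, 3 mm thick) closes from here toward the tray's -y end; closed, its top is 33.5 mm above the bench. A finger going along the row from lid 1 to lid 6 folds it shut; the other way only pushes it against its stop.
- lid_2 (a joint): Hinge of lid 2, counted from the tray's +y end. 0 rad = flat, closed; 1.57 = upright; stop at 1.9. Starts at 1.15 to 1.65. Friction about 0.006 N m, no spring: the lid stays at the angle where it is left. A fingertip drawn along the row with its end 1 to 4 mm above the level of the closed lids folds it far enough; lower than the closed lids it catches on the hinge edge and shoves the tray.
- lid_2_hinge (a point): Middle of the hinge line of lid 2, on the row's centre line, 32 mm above the bench; the line is radial to the arc. The lid (34 mm across the row, 30 mm long, 3 mm thick) closes from here toward the tray's -y end; closed, its top is 33.5 mm above the bench. A finger going along the row from lid 1 to lid 6 folds it shut; the other way only pushes it against its stop.
- lid_3 (a joint): Hinge of lid 3, counted from the tray's +y end. 0 rad = flat, closed; 1.57 = upright; stop at 1.9. Starts at 1.15 to 1.65. Friction about 0.006 N m, no spring: the lid stays at the angle where it is left. A fingertip drawn along the row with its end 1 to 4 mm above the level of the closed lids folds it far enough; lower than the closed lids it catches on the hinge edge and shoves the tray.
- lid_3_hinge (a point): Middle of the hinge line of lid 3, on the row's centre line, 32 mm above the bench; the line is radial to the arc. The lid (34 mm across the row, 30 mm long, 3 mm thick) closes from here toward the tray's -y end; closed, its top is 33.5 mm above the bench. A finger going along the row from lid 1 to lid 6 folds it shut; the other way only pushes it against its stop.
- lid_4 (a joint): Hinge of lid 4, counted from the tray's +y end. 0 rad = flat, closed; 1.57 = upright; stop at 1.9. Starts at 1.15 to 1.65. Friction about 0.006 N m, no spring: the lid stays at the angle where it is left. A fingertip drawn along the row with its end 1 to 4 mm above the level of the closed lids folds it far enough; lower than the closed lids it catches on the hinge edge and shoves the tray.
- lid_4_hinge (a point): Middle of the hinge line of lid 4, on the row's centre line, 32 mm above the bench; the line is radial to the arc. The lid (34 mm across the row, 30 mm long, 3 mm thick) closes from here toward the tray's -y end; closed, its top is 33.5 mm above the bench. A finger going along the row from lid 1 to lid 6 folds it shut; the other way only pushes it against its stop.
- lid_5 (a joint): Hinge of lid 5, counted from the tray's +y end. 0 rad = flat, closed; 1.57 = upright; stop at 1.9. Starts at 1.15 to 1.65. Friction about 0.006 N m, no spring: the lid stays at the angle where it is left. A fingertip drawn along the row with its end 1 to 4 mm above the level of the closed lids folds it far enough; lower than the closed lids it catches on the hinge edge and shoves the tray.
- lid_5_hinge (a point): Middle of the hinge line of lid 5, on the row's centre line, 32 mm above the bench; the line is radial to the arc. The lid (34 mm across the row, 30 mm long, 3 mm thick) closes from here toward the tray's -y end; closed, its top is 33.5 mm above the bench. A finger going along the row from lid 1 to lid 6 folds it shut; the other way only pushes it against its stop.
- lid_6 (a joint): Hinge of lid 6, counted from the tray's +y end. 0 rad = flat, closed; 1.57 = upright; stop at 1.9. Starts at 1.15 to 1.65. Friction about 0.006 N m, no spring: the lid stays at the angle where it is left. A fingertip drawn along the row with its end 1 to 4 mm above the level of the closed lids folds it far enough; lower than the closed lids it catches on the hinge edge and shoves the tray.
- lid_6_hinge (a point): Middle of the hinge line of lid 6, on the row's centre line, 32 mm above the bench; the line is radial to the arc. The lid (34 mm across the row, 30 mm long, 3 mm thick) closes from here toward the tray's -y end; closed, its top is 33.5 mm above the bench. A finger going along the row from lid 1 to lid 6 folds it shut; the other way only pushes it against its stop.
- vial_big: Bystander: capped glass vial, 27 mm wide, 60 mm high, near the tray. Origin under its centre.
- vial_small: Bystander: capped glass vial, 23 mm wide, 51 mm high, near the tray. Origin under its centre.
- beaker: Bystander: small clear beaker, 51 mm wide, 52 mm high, near the tray. Origin under its centre.
- tip_box: Bystander: box of pipette tips with a green top, 71 x 115 x 52 mm high, to the right. Origin under its centre.
- wash_bottle: Bystander: white plastic bottle, 68 mm wide, 154 mm high, to the left. Origin under its centre.
- white_jar: Bystander: white plastic jar, 69 mm wide, 134 mm high, to the right. Origin under its centre.

How it is judged:
By the outcome, as a careful person would: the job done as asked, in the order asked, and still so for the second after the job is handed in, with the robot touching nothing.
It also fails if it takes over 43 s, if anything falls off the work surface, if the arm or the gripper's body presses on something with over 40 N, if the wrist force passes 120 N, or if a joint passes its speed limit or range.

## Working session

There is one attempt and no reset: what is moved stays moved. The work goes in short steps, Python scripts to look and compute and a shell command to move; the robot and the scene stay as the last step left them, time stands still between calls to the robot, and variables do not carry over. Pictures are saved under pics/ and viewed, at most 10 in all, crops included, and the job is handed in when it is done.

```bash
mkdir -p pics; ls; python3 - <<'E'
from plant import ctrl, optics
import cv2,numpy as np
s=ctrl.get_state();print(s)
for n in("side","top"):
    r=optics.read_camera(n);cv2.imwrite(f"pics/{n}0.png",r["color"])
    np.savez(f"{n}0.npz",**r)
    print(n,r["K"],r["D"],r["R"],r["t"])
E
```

```text
pics
{'time': 0.0, 'qpos': array([-1.40202498e+00,  2.87218253e-01,  1.57817733e+00,  6.51062291e-07,
        1.27861472e+00, -1.49985389e-01]), 'dq': array([-0.00031975,  0.00192244, -0.0014439 , -0.00017832,  0.00113659,
       -0.00206193]), 'joint_efforts': array([-5.30910675e-04, -4.05985022e+01, -2.92623639e+01, -1.85881718e-04,
        5.94663681e-03, -9.82505064e-07]), 'eef_pos': array([ 0.21144956, -0.64025879,  0.20181203]), 'tcp_rot': array([ 9.87325423e-01,  1.58704277e-01, -1.10426686e-05, -1.20877164e-03]), 'contact_force': array([-0.14958449,  0.6681626 , -0.34786846]), 'wrist_torque': array([-0.02835375,  0.01241019,  0.01501671]), 'finger_force': 0.0, 'opening': 0.9963696420846191}
side [[462.16753701   0.         320.74957806]
 [  0.         462.16753701 235.77526503]
 [  0.           0.           1.        ]] [0.02053429 0.         0.         0.         0.        ] [[ 0.99961988  0.01980438  0.01918032]
 [ 0.02705899 -0.5714451  -0.82019407]
 [-0.00528293  0.8204013  -0.57176377]] [-0.53662688  0.01828909  1.05960618]
top [[537.76816497   0.         318.14817425]
 [  0.         537.76816497 242.92036029]
 [  0.           0.           1.        ]] [0.01444448 0.         0.         0.         0.        ] [[-0.02995149 -0.99950353 -0.00977791]
 [-0.99629537  0.03064143 -0.08035317]
 [ 0.08061289  0.00733499 -0.9967185 ]] [0.03490558 0.53779681 1.25454385]
```

View pics/top0.png

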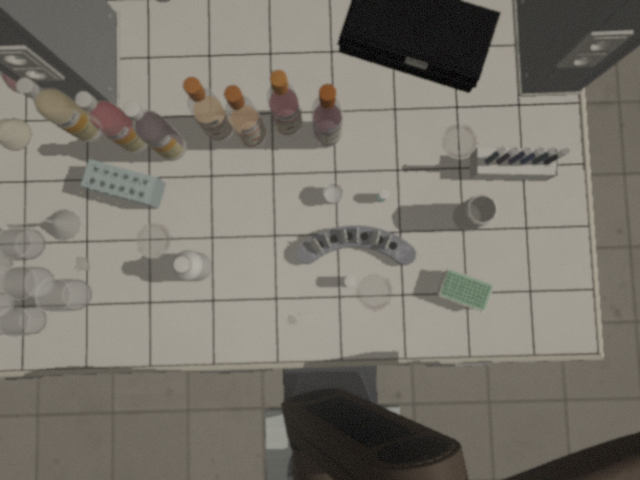

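View pics/side0.png

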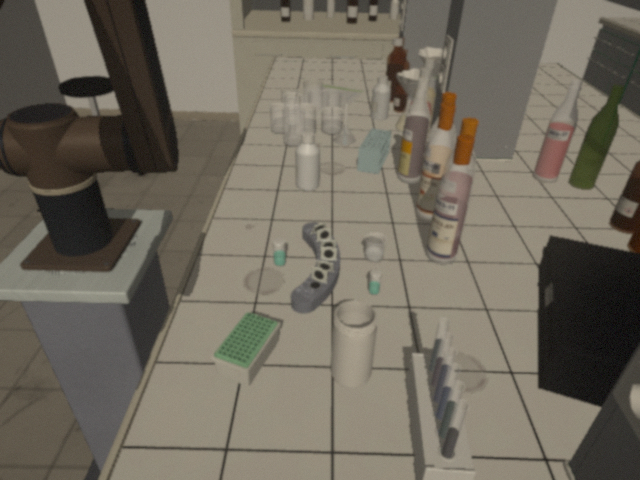

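The top view shows the tray arc at about (300–412, 228–262), hollow side toward the robot. The vials are at about (333,193), (383,196) and (349,281), and the beaker or glass ring at (375,292). The side view shows the tray at about (293–340, 222–310). I'll zoom in on both.

```bash
cat >h.py <<'E'
import numpy as np,cv2
def load(n): return dict(np.load(n+".npz"))
def ray(c,px,z):
    p=cv2.undistortPoints(np.array(px,float).reshape(-1,1,2),c["K"],c["D"]).reshape(-1,2)
    d=np.c_[p,np.ones(len(p))]@c["R"]; o=-c["R"].T@c["t"]
    return o+d*((z-o[2])/d[:,2])[:,None]
def proj(c,X):
    return cv2.projectPoints(np.array(X,float).reshape(-1,1,3),cv2.Rodrigues(c["R"])[0],c["t"],c["K"],c["D"])[0].reshape(-1,2)
E
python3 - <<'E'
from h import *
t=load("top0");s=load("side0")
a=cv2.resize(t["color"][180:315,285:425],None,fx=4,fy=4,interpolation=cv2.INTER_CUBIC)
b=cv2.resize(s["color"][212:320,240:390],None,fx=5,fy=5,interpolation=cv2.INTER_CUBIC)
cv2.imwrite("pics/tc.png",a);cv2.imwrite("pics/sc.png",b)
E
```

```text
(no output)
```

View pics/tc.png

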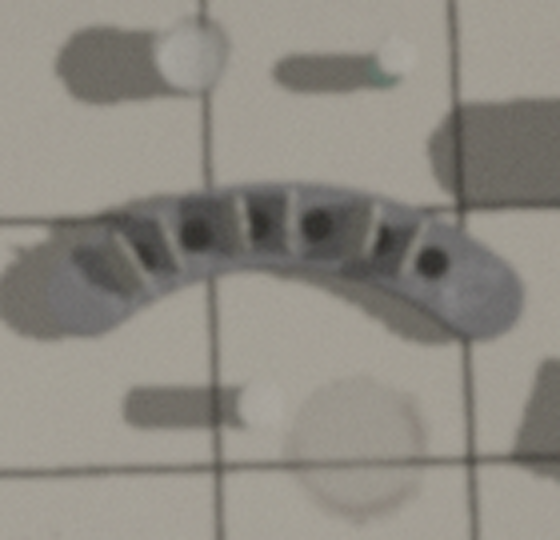

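View pics/sc.png

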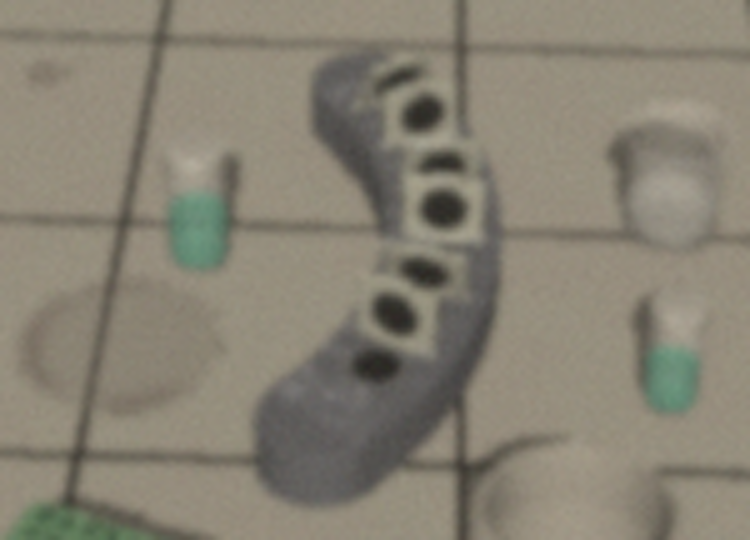

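The crops show the tray with six upright lids and dark wells. The lid edges in the top crop are at u ≈ 130, 165, 240, 290, 370 and 410. The beaker (190,55) and a vial (395,55) are on the outer side, and another vial (262,405) is on the hollow side. Next I'll mask the bluish-grey tray.

```bash
cat >m.py <<'E'
from h import *
from scipy.optimize import least_squares
def crop(n,x0,x1,y0,y1,out):
    c=load(n);im=c["color"].astype(int)
    d=cv2.GaussianBlur((im[:,:,0]-im[:,:,2]).astype(np.float32),(3,3),0)
    m=np.zeros(d.shape,np.uint8);m[y0:y1,x0:x1]=(d[y0:y1,x0:x1]>-2)*255
    m=cv2.morphologyEx(m,cv2.MORPH_CLOSE,np.ones((7,7)))
    cs,_=cv2.findContours(m,cv2.RETR_EXTERNAL,cv2.CHAIN_APPROX_NONE)
    k=max(cs,key=cv2.contourArea)[:,0]
    o=c["color"].copy();cv2.drawContours(o,[k[:,None]],-1,(0,0,255),1)
    cv2.imwrite(out,cv2.resize(o[y0:y1,x0:x1],None,fx=4,fy=4,interpolation=cv2.INTER_NEAREST))
    return c,k,-c["R"].T@c["t"]
if __name__=="__main__":
    t,k,o=crop("top0",285,425,215,275,"pics/tm.png");print("top cam",o,len(k))
    s,ks,os=crop("side0",280,350,212,320,"pics/sm.png");print("side cam",os,len(ks))
    P=ray(t,k,0.03)[:,:2]
    # fit: distance from centreline radius .18 = .025
    def f(p): return np.abs(np.hypot(P[:,0]-p[0],P[:,1]-p[1])-.18)-.025
    r=least_squares(f,[P[:,0].max()-.205,P[:,1].mean()],loss="soft_l1",f_scale=.002)
    c=r.x;a=np.arctan2(P[:,1]-c[1],P[:,0]-c[0]);w=f(c)
    print("centre",c,"rms",np.sqrt((w**2).mean()),"ang",a.min(),a.max(),"yaw",(a.min()+a.max())/2)
    b=np.c_[ks].astype(float);print(k.min(0),k.max(0),ks.min(0),ks.max(0))
    B=ray(s,ks,0.03)[:,:2];print("side@.03 ranges",B.min(0),B.max(0),"top ranges",P.min(0),P.max(0))
    a0=(a.min()+a.max())/2
    E=np.array([[c[0]+.18*np.cos(a0+h),c[1]+.18*np.sin(a0+h),.032] for h in(.585,.385,.185,-.015,-.215,-.415)])
    print(E);print((proj(t,E)-[285,180])*4);print((proj(s,E)-[240,212])*5)
E
python3 m.py; python3 -c "
import cv2,numpy as np
a=cv2.imread('pics/tm.png');b=cv2.imread('pics/sm.png');o=np.zeros((a.shape[0]+0,a.shape[1],3),np.uint8)
H=max(a.shape[0],b.shape[0]);o=np.zeros((H,min(800,a.shape[1]+b.shape[1]),3),np.uint8)
o[:a.shape[0],:a.shape[1]]=a;w=o.shape[1]-a.shape[1];o[:b.shape[0],a.shape[1]:]=b[:,:w];cv2.imwrite('pics/both.png',o)"
```

```text
top cam [0.43571755 0.00920732 1.29398205] 101
side cam [ 0.54152584 -0.84822351  0.6311377 ] 33
centre [ 0.37996626 -0.0587743 ] rms 0.011184552297269838 ang -0.897824840248471 -0.44877308546775985 yaw -0.6732989628581154
[380 237] [413 262] [280 251] [285 265]
side@.03 ranges [ 0.44890999 -0.09593929] [ 0.46147664 -0.04720447] top ranges [ 0.48692052 -0.20332892] [ 0.54644085 -0.12643833]
[[ 0.55926501 -0.07464747  0.032     ]
 [ 0.55253746 -0.10995223  0.032     ]
 [ 0.53893004 -0.14321668  0.032     ]
 [ 0.51898524 -0.17311469  0.032     ]
 [ 0.49349819 -0.1984543   0.032     ]
 [ 0.46348497 -0.21822531  0.032     ]]
[[289.54521169 210.50480672]
 [349.9452881  220.0248967 ]
 [407.43542127 241.31276911]
 [459.78163369 273.58482469]
 [504.92581914 315.63709997]
 [541.06310725 365.88059925]]
[[454.74196671 236.73681516]
 [438.20484274 289.06916917]
 [403.4360766  340.89272377]
 [350.49784001 389.62234039]
 [280.66427557 432.44548141]
 [196.60566441 466.56382601]]
```

View pics/both.png

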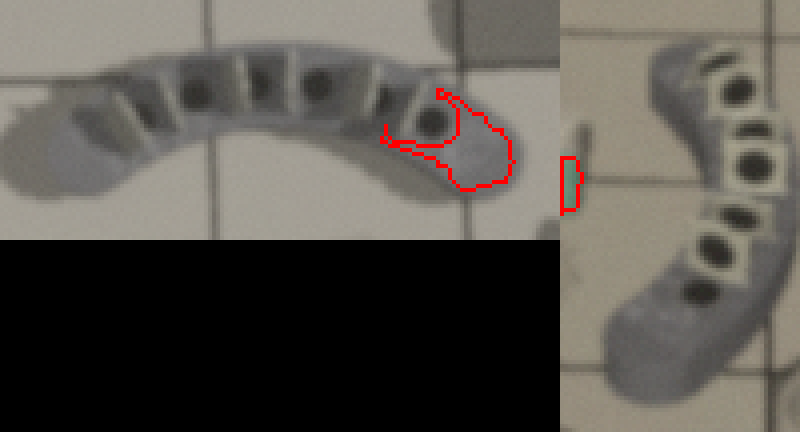

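The threshold is too strict, so only the tray's end got masked. I'll use the b/r ratio with Otsu instead.

```bash
cat >m.py <<'E'
from h import *
from scipy.optimize import least_squares
def crop(n,x0,x1,y0,y1,thr):
    c=load(n);im=cv2.GaussianBlur(c["color"],(3,3),0).astype(np.float32)
    q=np.clip(im[:,:,0]/(im[:,:,2]+1)*128,0,255).astype(np.uint8)[y0:y1,x0:x1]
    th,b=cv2.threshold(q,0,255,cv2.THRESH_OTSU);print(n,"otsu",th)
    m=np.zeros(c["color"].shape[:2],np.uint8);m[y0:y1,x0:x1]=b
    m=cv2.morphologyEx(m,cv2.MORPH_CLOSE,cv2.getStructuringElement(2,(9,9)))
    cs,_=cv2.findContours(m,cv2.RETR_EXTERNAL,cv2.CHAIN_APPROX_NONE)
    k=max(cs,key=cv2.contourArea)[:,0]
    o=cv2.resize(c["color"][y0:y1,x0:x1],None,fx=4,fy=4,interpolation=cv2.INTER_CUBIC)
    cv2.polylines(o,[((k-[x0,y0])*4+2).astype(np.int32)],True,(0,0,255),1)
    return c,k,o
t,k,ot=crop("top0",285,425,218,275,0); s,ks,os=crop("side0",288,348,212,320,0)
P=ray(t,k,0.03)[:,:2]
def f(p):
    a=np.arctan2(P[:,1]-p[1],P[:,0]-p[0])-p[2]
    e=np.clip(a,-p[3],p[3])+p[2]  # stadium: distance to centreline arc
    return np.hypot(P[:,0]-p[0]-.18*np.cos(e),P[:,1]-p[1]-.18*np.sin(e))-.025
r=least_squares(f,[P[:,0].max()-.205,P[:,1].mean(),0,.6],loss="soft_l1",f_scale=.002);c=r.x
print("centre",c[:2],"yaw",c[2],"half",c[3],"rms",np.sqrt((r.fun**2).mean()))
Q=lambda h,z,R=.18:[c[0]+R*np.cos(c[2]+h),c[1]+R*np.sin(c[2]+h),z]
H=(.585,.385,.185,-.015,-.215,-.415)
E=np.array([Q(h,.032) for h in H]);print(E.round(4))
for cam,o,x0,y0 in((t,ot,285,218),(s,os,288,212)):
    for h in H:
        u=[tuple(((p-[x0,y0])*4+2).astype(int)) for p in proj(cam,[Q(h,.032,.163),Q(h,.032,.197)])]
        cv2.line(o,tuple(map(int,u[0])),tuple(map(int,u[1])),(0,255,0),1)
    e=((proj(cam,[Q(h,.03,R) for R,hs in((.205,1),(.155,-1)) for h in np.linspace(-c[3],c[3],30)[::hs]])-[x0,y0])*4+2).astype(np.int32)
    cv2.polylines(o,[e],True,(255,0,0),1)
o=np.zeros((max(ot.shape[0],os.shape[0]),ot.shape[1]+os.shape[1],3),np.uint8)
o[:ot.shape[0],:ot.shape[1]]=ot;o[:os.shape[0],ot.shape[1]:]=os;cv2.imwrite("pics/both2.png",o);print(o.shape)
E
python3 m.py
```

```text
top0 otsu 118.0
side0 otsu 112.0
centre [ 0.37234487 -0.06327117] yaw -0.04155023987000289 half 0.6874691939970234 rms 0.0011006909106056825
[[ 0.5264  0.0298  0.032 ]
 [ 0.5418 -0.0027  0.032 ]
 [ 0.5505 -0.0375  0.032 ]
 [ 0.5521 -0.0734  0.032 ]
 [ 0.5465 -0.1089  0.032 ]
 [ 0.5339 -0.1426  0.032 ]]
(432, 800, 3)
```

View pics/both2.png

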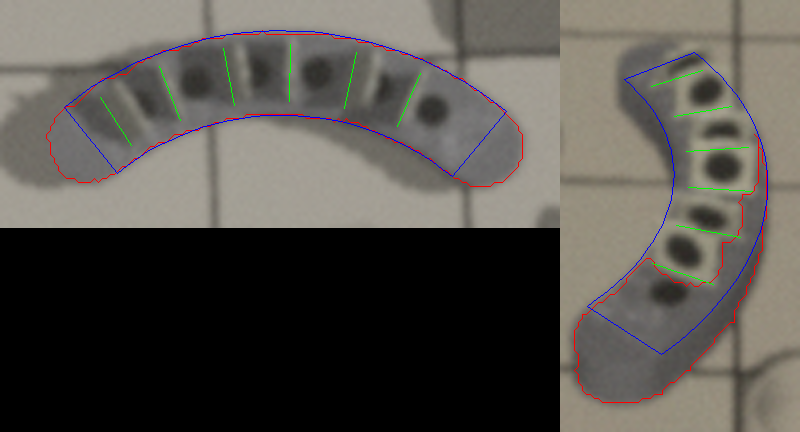

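The mask outline fits the arc with 1.1 mm rms. The projected hinge lines sit on the lid bases in both views (top crop x from 101 to 420). Next I'll check heights by triangulation, place the neighbours, and work out the move.

```bash
cat >pl.py <<'E'
from h import *
from plant import ctrl
from scipy.spatial.transform import Rotation as Ro
C=np.array([.3723,-.0633]);Y=-.0416
def tgt(h): a=Y+h;return C+.18*np.array([np.cos(a),np.sin(a)])
def plan(h,z):
    s=ctrl.get_state();R=Ro.from_quat(s["tcp_rot"]).as_matrix()
    d=np.r_[tgt(h),z]-s["eef_pos"];a=Y+h
    yt=np.array([np.sin(a),-np.cos(a),0]);zt=np.array([0,0,-1.]);Rt=np.c_[np.cross(yt,zt),yt,zt]
    print("t",round(s["time"],2),"pos",s["eef_pos"].round(4),"F",s["contact_force"].round(2),"open",round(s["opening"],2))
    p=s["eef_pos"][:2]-C;print("arc angle",round(np.arctan2(p[1],p[0])-Y,3),"radius",np.hypot(*p).round(4))
    print("shift tool mm",(R.T@d*1000).round(1),"rotvec deg",np.degrees(Ro.from_matrix(R.T@Rt).as_rotvec()).round(1),"target",tgt(h))
if __name__=="__main__":
    import sys; plan(float(sys.argv[1]),float(sys.argv[2]))
E
python3 pl.py .835 .2; python3 - <<'E'
from h import *
t,s=load("top0"),load("side0")
n=lambda c,p:cv2.undistortPoints(np.array([[p]],float),c["K"],c["D"]).reshape(2,1)
M=lambda c:np.c_[c["R"],c["t"]]
for nm,a,b in(("well6",(285+432/4-.4,218+110/4-.4),(288+110/4-.4,212+292/4-.4)),):
    X=cv2.triangulatePoints(M(t),M(s),n(t,a),n(s,b));print(nm,(X[:3]/X[3]).ravel())
X=ray(t,[a],.03)
C=np.array([.3723,-.0633])
for nm,p,z in(("beaker",(285+190/4,180+57/4),.052),("vialA",(285+397/4,180+55/4),.055),("vialB",(285+262/4,180+405/4),.055),("jar",(482,209),.134),("bottle",(184,264),.15)):
    w=ray(t,[p],z)[0];print(nm,w.round(3),"r",np.hypot(*(w[:2]-C)).round(3))
E
```

```text
t 0.1 pos [ 0.2115 -0.6403  0.2019] F [ 0.19 -0.27  0.67] open 1.0
arc angle -1.801 radius 0.599
shift tool mm [ 493.7 -579.8    3.4] rotvec deg [ -0.1  -0.  -27.2] target [0.49855669 0.0649936 ]
well6 [ 0.52775758 -0.15629124  0.03129182]
beaker [ 0.649 -0.019  0.052] r 0.28
vialA [ 0.646 -0.139  0.055] r 0.284
vialB [ 0.445 -0.053  0.055] r 0.074
jar [ 0.592 -0.339  0.134] r 0.353
bottle [0.492 0.305 0.15 ] r 0.387
```

```bash
python3 -m creep '[{"x":15,"y":-18,"grip":0},{"x":24,"y":-28,"grip":0},{"x":24,"y":-28,"grip":0},{"x":24,"y":-28,"grip":0},{"x":24,"y":-28,"grip":0},{"x":24,"y":-28,"grip":0},{"x":24,"y":-28,"grip":0},{"x":24,"y":-28,"grip":0},{"x":24,"y":-28,"grip":0},{"x":24,"y":-28,"grip":0}]' 20
python3 -m creep '[{"x":24,"y":-28,"grip":0},{"x":24,"y":-28,"grip":0},{"x":24,"y":-28,"grip":0},{"x":24,"y":-28,"grip":0},{"x":24,"y":-28,"grip":0},{"x":24,"y":-28,"grip":0},{"x":24,"y":-28,"grip":0},{"x":24,"y":-28,"grip":0},{"x":24,"y":-28,"grip":0},{"x":12,"y":-15,"grip":0}]'
python3 pl.py .835 .1
```

```text
t 0.1 pos [ 0.2115 -0.6403  0.2019] F [ 0.19 -0.27  0.67] open 1.0
arc angle -1.801 radius 0.599
shift tool mm [ 493.6 -579.6  103.4] rotvec deg [ -0.1  -0.  -27.2] target [0.49855669 0.0649936 ]$[0]: bad value
$[0]: bad value
```

```bash
python3 -m creep '[{"x":15,"y":-18,"z":0,"rx":0,"ry":0,"rz":0,"grip":0},{"x":24,"y":-28,"z":0,"rx":0,"ry":0,"rz":0,"grip":0},{"x":24,"y":-28,"z":0,"rx":0,"ry":0,"rz":0,"grip":0},{"x":24,"y":-28,"z":0,"rx":0,"ry":0,"rz":0,"grip":0},{"x":24,"y":-28,"z":0,"rx":0,"ry":0,"rz":0,"grip":0},{"x":24,"y":-28,"z":0,"rx":0,"ry":0,"rz":0,"grip":0},{"x":24,"y":-28,"z":0,"rx":0,"ry":0,"rz":0,"grip":0},{"x":24,"y":-28,"z":0,"rx":0,"ry":0,"rz":0,"grip":0},{"x":24,"y":-28,"z":0,"rx":0,"ry":0,"rz":0,"grip":0},{"x":24,"y":-28,"z":0,"rx":0,"ry":0,"rz":0,"grip":0}]' 20; python3 pl.py .835 .1
```

```text
time: 0.93
eef_pos: [0.3464, -0.3102, 0.2027]
tcp_rot: [0.987, 0.158, -0.0, -0.0]
contact_force: [0.4, -0.3, 0.3]
opening: 0.002
finger_force: 0.0
t 0.93 pos [ 0.3464 -0.3102  0.2027] F [ 0.42 -0.34  0.25] open 0.0
arc angle -1.634 radius 0.2482
shift tool mm [ 261.9 -308.6  102.9] rotvec deg [ -0.   -0.  -27.2] target [0.49855669 0.0649936 ]
```

```bash
python3 -m creep '[{"x":24,"y":-28,"z":0,"rx":0,"ry":0,"rz":0,"grip":0},{"x":24,"y":-28,"z":0,"rx":0,"ry":0,"rz":0,"grip":0},{"x":24,"y":-28,"z":0,"rx":0,"ry":0,"rz":0,"grip":0},{"x":24,"y":-28,"z":0,"rx":0,"ry":0,"rz":-3,"grip":0},{"x":24,"y":-28,"z":0,"rx":0,"ry":0,"rz":0,"grip":0},{"x":24,"y":-28,"z":0,"rx":0,"ry":0,"rz":0,"grip":0},{"x":24,"y":-28,"z":0,"rx":0,"ry":0,"rz":-6,"grip":0},{"x":24,"y":-28,"z":0,"rx":0,"ry":0,"rz":-6,"grip":0},{"x":16,"y":-22,"z":0,"rx":0,"ry":0,"rz":-6,"grip":0},{"x":8,"y":-10,"z":0,"rx":0,"ry":0,"rz":-6,"grip":0}]'; python3 -m creep '[{"x":0,"y":0,"z":20,"rx":0,"ry":0,"rz":0,"grip":0},{"x":0,"y":0,"z":20,"rx":0,"ry":0,"rz":0,"grip":0},{"x":0,"y":0,"z":20,"rx":0,"ry":0,"rz":0,"grip":0},{"x":0,"y":0,"z":20,"rx":0,"ry":0,"rz":0,"grip":0},{"x":0,"y":0,"z":10,"rx":0,"ry":0,"rz":0,"grip":0},{"x":0,"y":0,"z":0,"rx":0,"ry":0,"rz":0,"grip":0},{"x":0,"y":0,"z":0,"rx":0,"ry":0,"rz":0,"grip":0},{"x":0,"y":0,"z":0,"rx":0,"ry":0,"rz":0,"grip":0},{"x":0,"y":0,"z":0,"rx":0,"ry":0,"rz":0,"grip":0},{"x":0,"y":0,"z":0,"rx":0,"ry":0,"rz":0,"grip":0}]'; python3 pl.py .835 .036
```

```text
time: 1.77
eef_pos: [0.4484, 0.0076, 0.2027]
tcp_rot: [0.921, 0.389, -0.0, -0.001]
contact_force: [-0.1, -0.3, 0.2]
opening: -0.001
finger_force: 0.0
time: 2.6
eef_pos: [0.4497, 0.0043, 0.1146]
tcp_rot: [0.923, 0.385, 0.001, 0.001]
contact_force: [-0.7, 0.5, 0.1]
opening: -0.0
finger_force: 0.0
t 2.6 pos [0.4497 0.0043 0.1146] F [-0.74  0.46  0.12] open -0.0
arc angle 0.76 radius 0.1027
shift tool mm [77.4 -8.2 78.7] rotvec deg [ 0.1 -0.1 -0.2] target [0.49855669 0.0649936 ]
```

```bash
python3 -m creep '[{"x":13,"y":-2,"z":0,"rx":0,"ry":0,"rz":0,"grip":0},{"x":20,"y":-2,"z":0,"rx":0,"ry":0,"rz":0,"grip":0},{"x":20,"y":-2,"z":0,"rx":0,"ry":0,"rz":0,"grip":0},{"x":16,"y":-2,"z":0,"rx":0,"ry":0,"rz":0,"grip":0},{"x":8,"y":0,"z":10,"rx":0,"ry":0,"rz":0,"grip":0},{"x":0,"y":0,"z":20,"rx":0,"ry":0,"rz":0,"grip":0},{"x":0,"y":0,"z":20,"rx":0,"ry":0,"rz":0,"grip":0},{"x":0,"y":0,"z":15,"rx":0,"ry":0,"rz":0,"grip":0},{"x":0,"y":0,"z":0,"rx":0,"ry":0,"rz":0,"grip":0},{"x":0,"y":0,"z":0,"rx":0,"ry":0,"rz":0,"grip":0}]'; python3 pl.py .835 .036;python3 - <<'E'
from plant import optics
import cv2,numpy as np
a=optics.read_camera("top")["color"];b=optics.read_camera("side")["color"]
o=np.hstack([cv2.resize(a[190:290,280:380],(400,400)),cv2.resize(b[200:300,270:370],(400,400))]);cv2.imwrite("pics/d1.png",o)
E
```

```text
time: 3.43
eef_pos: [0.497, 0.0649, 0.0482]
tcp_rot: [0.923, 0.385, -0.0, -0.0]
contact_force: [-0.3, -0.6, 0.4]
opening: -0.001
finger_force: 0.0
t 3.43 pos [0.497  0.0649 0.0482] F [-0.29 -0.58  0.41] open -0.0
arc angle 0.841 radius 0.1788
shift tool mm [ 1.2  1.  12.2] rotvec deg [-0.   0.  -0.2] target [0.49855669 0.0649936 ]
```

View pics/d1.png

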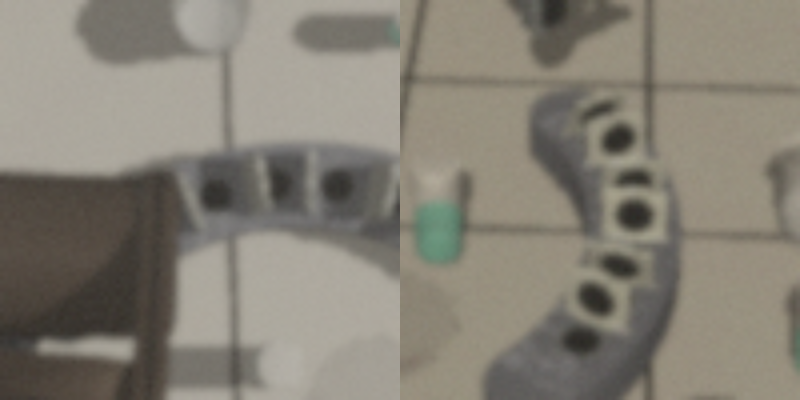

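The side crop (right half) shows the fingertip at about (548,20), just past the tray's +y end, with all lids untouched. I'll check its projection against the calibration.

```bash
python3 - <<'E'
from h import *
s=load("side0")
p=proj(s,[[.497,.065,.048],[.497,.065,.0]]);print((p-[270,200])*4+[400,0])
im=cv2.imread("pics/side0.png")
from plant import optics
b=optics.read_camera("side")["color"];cv2.imwrite("pics/d2.png",cv2.resize(b[140:240,260:360],(600,600),interpolation=cv2.INTER_CUBIC));print((p-[260,140])*6)
E
```

```text
[[538.79004189  66.65482753]
 [538.84638045 134.09891919]]
[[268.18506283 459.98224129]
 [268.26957068 561.14837879]]
```

View pics/d2.png

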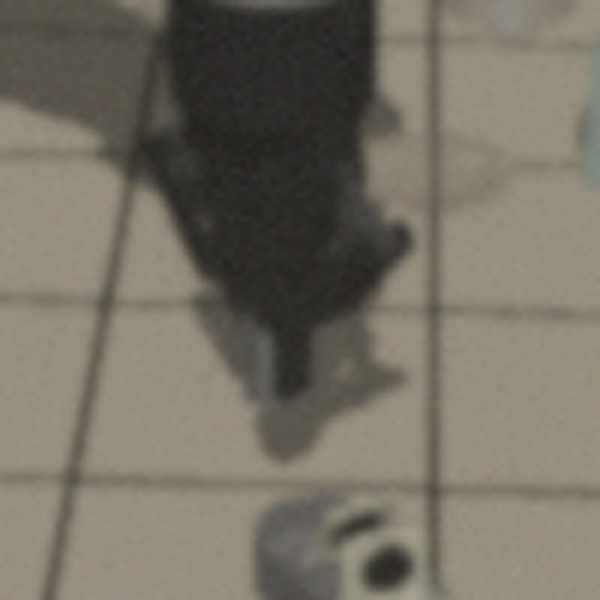

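```bash
python3 - <<'E'
from h import *
s=load("side0");t=load("top0")
f=lambda u,v:(260+u/6-.4,140+v/6-.4)
for z in(0,.03,.048,.06,.075,.09):print(z,"tip",ray(s,[f(288,403)],z)[0].round(3))
print("shadow end on bench",ray(s,[f(285,460)],0)[0].round(3), "left end",ray(s,[f(400,378)],0)[0].round(3))
# shadow offset per height from vials
q=lambda u,v:(285+u/4-.4,180+v/4-.4)
for nm,a,b,z in(("vB",(262,405),(137,407),.055),("vA",(397,57),(287,73),.055)):
    w=ray(t,[q(*a)],z)[0];h=ray(t,[q(*b)],0)[0];print(nm,"shadow slope",((h-w)/z).round(2))
E
```

```text
0 tip [0.499 0.189 0.   ]
0.03 tip [0.501 0.139 0.03 ]
0.048 tip [0.502 0.11  0.048]
0.06 tip [0.503 0.09  0.06 ]
0.075 tip [0.504 0.065 0.075]
0.09 tip [0.505 0.041 0.09 ]
shadow end on bench [0.499 0.142 0.   ] left end [0.547 0.213 0.   ]
vB shadow slope [ 0.03  1.31 -1.  ]
vA shadow slope [ 0.03  1.1  -1.  ]
```

```bash
python3 - <<'E'
from h import *
from plant import optics
s=load("side0");b=optics.read_camera("side")["color"].astype(float);a=s["color"].astype(float)
np.set_printoptions(linewidth=200)
print("cols",np.arange(296,332))
for v in range(190,222):print(v,(b[v,296:332].mean(1)/a[v,296:332].mean(1)*100).astype(int))
print("b/r at col 307",[(v,(b[v,306:309,0].mean()/b[v,306:309,2].mean()).round(2),(a[v,306:309,0].mean()/a[v,306:309,2].mean()).round(2)) for v in range(190,222,2)])
E
```

```text
cols [296 297 298 299 300 301 302 303 304 305 306 307 308 309 310 311 312 313 314 315 316 317 318 319 320 321 322 323 324 325 326 327 328 329 330 331]
190 [ 58  53  45  38  37  35  39  38  36  34  31  33  33  31  29  32  33  39  37  35  32  29  35  41  51  61  78  92 102 100  98 100 100 100 103  99]
191 [ 61  55  50  40  43  37  39  36  36  33  34  33  34  36  34  32  37  34  35  37  37  39  43  53  60  73  88  95  97 100 100  99  98 101  98 102]
192 [ 58  57  54  49  44  44  41  38  32  35  32  31  31  31  36  34  29  36  39  43  48  52  59  59  67  83  93  99 100  99 101  97  95  98  99  96]
193 [ 58  59  57  51  53  49  46  41  33  29  30  32  32  31  31  32  34  38  46  50  55  58  59  61  69  81  94 100 101  98  99  96  99 102 101 101]
194 [ 61  59  57  53  55  54  53  48  41  37  32  31  32  31  35  35  41  48  51  56  55  60  59  60  63  75  88  97 100 101  99  99 101 102  99  97]
195 [ 59  59  57  55  58  53  55  57  54  44  33  30  31  29  33  37  47  55  57  60  62  60  59  59  59  68  80  92  98  97 101 100 100 100  96  99]
196 [ 62  59  57  55  58  54  57  64  58  49  36 
[... 3854 characters left out ...]
 at col 307 [(190, np.float64(0.89), np.float64(0.88)), (192, np.float64(0.84), np.float64(0.84)), (194, np.float64(0.91), np.float64(0.84)), (196, np.float64(0.88), np.float64(0.84)), (198, np.float64(0.88), np.float64(0.84)), (200, np.float64(0.86), np.float64(0.84)), (202, np.float64(0.93), np.float64(0.84)), (204, np.float64(0.91), np.float64(0.84)), (206, np.float64(0.88), np.float64(0.84)), (208, np.float64(0.85), np.float64(0.85)), (210, np.float64(0.86), np.float64(0.84)), (212, np.float64(0.84), np.float64(0.83)), (214, np.float64(0.84), np.float64(0.84)), (216, np.float64(0.84), np.float64(0.83)), (218, np.float64(0.84), np.float64(0.83)), (220, np.float64(0.84), np.float64(0.84))]
```

The uniform 60% ratio below row 206 is shadow, so the dark fingertip really ends near row 206, about 10 px above where the state predicts. That could be a height or a depth offset. I'll raise the finger and measure again at a different viewing slope to separate the two.

```bash
python3 -m creep '[{"x":0,"y":0,"z":-30,"rx":0,"ry":0,"rz":0,"grip":0},{"x":0,"y":0,"z":-35,"rx":0,"ry":0,"rz":0,"grip":0},{"x":0,"y":0,"z":-35,"rx":0,"ry":0,"rz":0,"grip":0},{"x":0,"y":0,"z":-35,"rx":0,"ry":0,"rz":0,"grip":0},{"x":0,"y":0,"z":-35,"rx":0,"ry":0,"rz":0,"grip":0},{"x":0,"y":0,"z":-35,"rx":0,"ry":0,"rz":0,"grip":0},{"x":0,"y":0,"z":-35,"rx":0,"ry":0,"rz":0,"grip":0},{"x":0,"y":0,"z":-10,"rx":0,"ry":0,"rz":0,"grip":0},{"x":0,"y":0,"z":0,"rx":0,"ry":0,"rz":0,"grip":0},{"x":0,"y":0,"z":0,"rx":0,"ry":0,"rz":0,"grip":0}]'
python3 - <<'E'
from h import *
from plant import optics,ctrl
r=optics.read_camera("side");b=r["color"];cv2.imwrite("pics/d3.png",b)
s=load("side0");p=ctrl.get_state()["eef_pos"];print(p)
print("calib same",np.abs(r["R"]-s["R"]).max(),np.abs(r["t"]-s["t"]).max())
q=proj(s,[p,p+[0,0,.027],p+[0,.045,0]]);print("pred state / z+27 / y+45",q.round(1))
u,v=q[0].round().astype(int);np.set_printoptions(linewidth=200)
a=s["color"].astype(float)
for k in range(v-26,v+8):print(k,(b[k,u-12:u+16].mean(1)/a[k,u-12:u+16].mean(1)*100).astype(int))
E
```

```text
time: 4.47
eef_pos: [0.4972, 0.0648, 0.2987]
tcp_rot: [0.923, 0.385, 0.001, 0.0]
contact_force: [0.6, -1.1, -0.6]
opening: -0.003
finger_force: 0.0
[0.49649902 0.06488207 0.29684916]
calib same 0.0 0.0
pred state / z+27 / y+45 [[304.3 113.3]
 [304.3 100.2]
 [305.4 105.7]]
87 [96 95 92 94 91 89 69 62 54 58 64 69 59 43 35 28 29 27 32 53 77 91 94 96 95 97 97 95]
88 [ 97 100  95  93  96  84  67  57  56  57  66  66  55  42  34  30  29  29  33  54  78  90  94  99  94  96  95  98]
89 [94 98 93 96 95 87 72 60 54 57 62 64 56 41 34 28 31 29 33 54 79 93 96 96 99 95 93 96]
90 [93 93 97 93 92 86 71 59 53 58 63 67 59 43 33 30 30 31 36 55 76 93 97 98 94 95 95 94]
91 [97 95 93 94 93 87 69 63 56 59 63 67 61 42 35 31 27 26 35 56 77 91 96 96 97 97 97 96]
92 [98 96 97 95 91 79 66 59 54 56 62 68 54 43 31 29 33 30 38 56 78 94 97 95 94 94 95 95]
93 [95 95 96 99 89 79 63 56 54 56 64 66 53 41 32 35 32 34 34 55 82 92 97 96 94 96 96 94]
94 [95 96 95 94 93 84 71 62 53 54 62 64 53 41 34 31 30 33 37 56 81 92 94 95 98 97 94 97]
95 [96 94 96 97 95 90 80 69 54 55 62 66 55 40 31 31 34 30 40 62 82 92 95 95 97 96 97 94
[... 1575 characters left out ...]
95 97 96 97 98 99 95 94 96 92 97 96 97 96]
114 [94 95 96 97 98 95 96 97 95 98 95 97 95 94 96 95 94 96 97 98 94 98 94 97 93 98 96 95]
115 [95 95 95 94 93 97 94 96 97 97 96 96 94 96 96 96 97 96 95 94 98 95 93 97 95 97 95 99]
116 [96 97 94 93 98 97 93 98 99 94 96 99 97 97 97 98 96 94 97 95 95 95 94 95 97 98 97 97]
117 [97 94 97 96 95 96 97 95 96 96 95 95 96 96 94 97 96 98 96 96 95 97 97 96 96 97 96 96]
118 [97 95 98 96 96 96 98 97 97 96 95 95 97 95 98 94 97 95 95 96 96 95 96 94 95 97 98 96]
119 [ 96  98  95  96  95  96  95  97  96  97  96  97  97  94  95  94  94  97  94  95  97 100  93  98  96  95  96  94]
120 [95 98 96 94 97 96 95 96 97 97 92 95 97 94 94 95 93 95 95 96 96 95 97 95 96 96 98 93]
```

Both heights agree: the fingertip sits about 28–35 mm above the reported TCP, with no notable sideways offset. I'll move just past the tray's end over free bench and descend in stages to pin this down from the tip and its shadow.

```bash
cat >tip.py <<'E'
from h import *
from plant import optics,ctrl
b=optics.read_camera("side")["color"].astype(float).mean(2);s=load("side0");a=s["color"].astype(float).mean(2)
st=ctrl.get_state();p=st["eef_pos"];q=cv2.GaussianBlur(b/a,(1,3),0);u=int(round(proj(s,[p])[0][0]))+2
print(p.round(4),"F",st["contact_force"].round(1),"pred",proj(s,[p])[0].round(1))
for c in range(u-5,u+6):
    col=q[:,c];f=np.where(col[150:240]<.48)[0];g=np.where(col[150:240]<.8)[0]
    tip=150+f.max() if len(f) else 0;sh=150+g.max() if len(g) else 0
    print(c,"tip row",tip,"shadow row",sh,"bench y",ray(s,[(c,sh)],0)[0].round(3)[:2])
E
python3 -m creep '[{"x":0,"y":-13,"z":0,"rx":0,"ry":0,"rz":0,"grip":0},{"x":0,"y":-13,"z":30,"rx":0,"ry":0,"rz":0,"grip":0},{"x":0,"y":0,"z":35,"rx":0,"ry":0,"rz":0,"grip":0},{"x":0,"y":0,"z":35,"rx":0,"ry":0,"rz":0,"grip":0},{"x":0,"y":0,"z":35,"rx":0,"ry":0,"rz":0,"grip":0},{"x":0,"y":0,"z":35,"rx":0,"ry":0,"rz":0,"grip":0},{"x":0,"y":0,"z":20,"rx":0,"ry":0,"rz":0,"grip":0},{"x":0,"y":0,"z":10,"rx":0,"ry":0,"rz":0,"grip":0},{"x":0,"y":0,"z":0,"rx":0,"ry":0,"rz":0,"grip":0},{"x":0,"y":0,"z":0,"rx":0,"ry":0,"rz":0,"grip":0}]'; python3 tip.py
python3 -m creep '[{"x":0,"y":0,"z":20,"rx":0,"ry":0,"rz":0,"grip":0},{"x":0,"y":0,"z":20,"rx":0,"ry":0,"rz":0,"grip":0},{"x":0,"y":0,"z":15,"rx":0,"ry":0,"rz":0,"grip":0},{"x":0,"y":0,"z":10,"rx":0,"ry":0,"rz":0,"grip":0},{"x":0,"y":0,"z":5,"rx":0,"ry":0,"rz":0,"grip":0},{"x":0,"y":0,"z":0,"rx":0,"ry":0,"rz":0,"grip":0},{"x":0,"y":0,"z":0,"rx":0,"ry":0,"rz":0,"grip":0},{"x":0,"y":0,"z":0,"rx":0,"ry":0,"rz":0,"grip":0},{"x":0,"y":0,"z":0,"rx":0,"ry":0,"rz":0,"grip":0},{"x":0,"y":0,"z":0,"rx":0,"ry":0,"rz":0,"grip":0}]'; python3 tip.py
```

```text
time: 5.35
eef_pos: [0.4782, 0.0835, 0.0978]
tcp_rot: [0.923, 0.385, -0.001, -0.0]
contact_force: [1.3, 0.2, 0.1]
opening: -0.0
finger_force: 0.0
[0.4793 0.0834 0.0992] F [-0.6 -0.   0.6] pred [297.4 193.5]
294 tip row 170 shadow row 189 bench y [0.457 0.282]
295 tip row 170 shadow row 190 bench y [0.46  0.276]
296 tip row 171 shadow row 190 bench y [0.463 0.276]
297 tip row 181 shadow row 199 bench y [0.468 0.227]
298 tip row 183 shadow row 200 bench y [0.471 0.222]
299 tip row 183 shadow row 201 bench y [0.474 0.217]
300 tip row 183 shadow row 202 bench y [0.477 0.212]
301 tip row 182 shadow row 202 bench y [0.48  0.212]
302 tip row 181 shadow row 201 bench y [0.482 0.218]
303 tip row 180 shadow row 200 bench y [0.485 0.223]
304 tip row 171 shadow row 200 bench y [0.487 0.223]
time: 6.23
eef_pos: [0.4795, 0.0831, 0.0291]
tcp_rot: [0.923, 0.385, 0.001, 0.0]
contact_force: [0.4, 0.5, -0.3]
opening: 0.003
finger_force: 0.0
[0.4793 0.0832 0.0289] F [ 0.6 -0.2  0.4] pred [297.7 219.1]
295 tip row 197 shadow row 213 bench y [0.468 0.156]
296 tip row 197 shadow row 215 bench y [0.471 0.147]
297 tip row 199 shadow row 216 bench y [0.474 0.142]
298 tip row 208 shadow row 216 bench y [0.476 0.142]
299 tip row 209 shadow row 217 bench y [0.479 0.138]
300 tip row 209 shadow row 216 bench y [0.481 0.143]
301 tip row 209 shadow row 216 bench y [0.484 0.143]
302 tip row 208 shadow row 216 bench y [0.486 0.143]
303 tip row 206 shadow row 215 bench y [0.489 0.148]
304 tip row 198 shadow row 214 bench y [0.491 0.153]
305 tip row 197 shadow row 214 bench y [0.493 0.153]
```

```bash
python3 -m creep '[{"x":0,"y":0,"z":8,"rx":0,"ry":0,"rz":0,"grip":0},{"x":0,"y":0,"z":8,"rx":0,"ry":0,"rz":0,"grip":0},{"x":0,"y":0,"z":6,"rx":0,"ry":0,"rz":0,"grip":0},{"x":0,"y":0,"z":4,"rx":0,"ry":0,"rz":0,"grip":0},{"x":0,"y":0,"z":1,"rx":0,"ry":0,"rz":0,"grip":0},{"x":0,"y":0,"z":0,"rx":0,"ry":0,"rz":0,"grip":0},{"x":0,"y":0,"z":0,"rx":0,"ry":0,"rz":0,"grip":0},{"x":0,"y":0,"z":0,"rx":0,"ry":0,"rz":0,"grip":0},{"x":0,"y":0,"z":0,"rx":0,"ry":0,"rz":0,"grip":0},{"x":0,"y":0,"z":0,"rx":0,"ry":0,"rz":0,"grip":0}]'; python3 tip.py; python3 - <<'E'
from plant import optics
import cv2
b=optics.read_camera("side")["color"];cv2.imwrite("pics/d4.png",cv2.resize(b[170:270,260:360],(600,600),interpolation=cv2.INTER_CUBIC))
E
```

```text
time: 7.12
eef_pos: [0.479, 0.0832, 0.0016]
tcp_rot: [0.923, 0.385, 0.0, 0.0]
contact_force: [0.4, 0.2, 0.2]
opening: 0.001
finger_force: 0.0
[0.479  0.0832 0.0015] F [0.5 1.  0.1] pred [297.7 228.6]
295 tip row 207 shadow row 221 bench y [0.47  0.119]
296 tip row 208 shadow row 222 bench y [0.473 0.114]
297 tip row 209 shadow row 222 bench y [0.475 0.115]
298 tip row 218 shadow row 223 bench y [0.478 0.11 ]
299 tip row 219 shadow row 223 bench y [0.481 0.11 ]
300 tip row 219 shadow row 223 bench y [0.483 0.11 ]
301 tip row 219 shadow row 222 bench y [0.485 0.115]
302 tip row 218 shadow row 222 bench y [0.488 0.115]
303 tip row 216 shadow row 221 bench y [0.49 0.12]
304 tip row 209 shadow row 219 bench y [0.492 0.129]
305 tip row 207 shadow row 217 bench y [0.494 0.139]
```

View pics/d4.png

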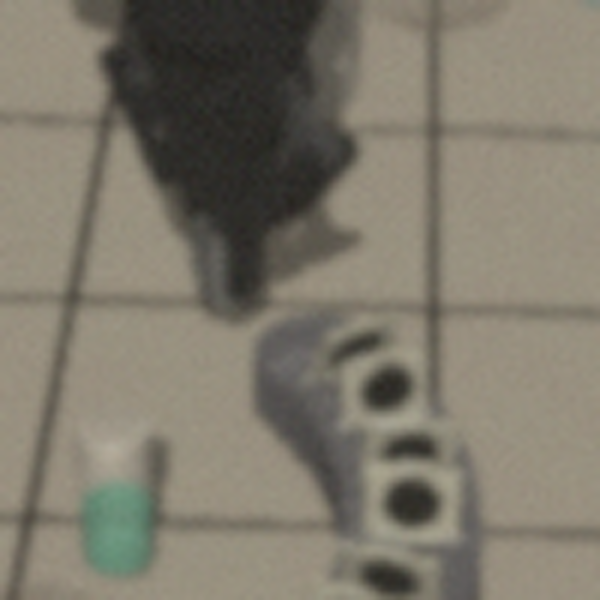

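The tip at crop (232,315) hangs just above its shadow, with no contact force at a reported z of 0.0015. So the tip is really about 30 mm above the report. I'll come in conservatively high (reported z ≈ 0.012), fold lid 1 partway, then feel the level by lowering onto that lid.

```bash
python3 -m creep '[{"x":0,"y":0,"z":-5,"rx":0,"ry":0,"rz":0,"grip":0},{"x":0,"y":0,"z":-5,"rx":0,"ry":0,"rz":0,"grip":0},{"x":0,"y":0,"z":0,"rx":0,"ry":0,"rz":0,"grip":0},{"x":0,"y":6,"z":0,"rx":0,"ry":0,"rz":0,"grip":0},{"x":0,"y":10,"z":0,"rx":0,"ry":0,"rz":0,"grip":0},{"x":1,"y":8,"z":0,"rx":0,"ry":0,"rz":0,"grip":0},{"x":0,"y":3,"z":0,"rx":0,"ry":0,"rz":0,"grip":0},{"x":0,"y":0,"z":0,"rx":0,"ry":0,"rz":0,"grip":0},{"x":0,"y":0,"z":0,"rx":0,"ry":0,"rz":0,"grip":0},{"x":0,"y":0,"z":0,"rx":0,"ry":0,"rz":0,"grip":0}]'; python3 pl.py .835 .011
```

```text
time: 8.05
eef_pos: [0.4983, 0.0648, 0.0109]
tcp_rot: [0.923, 0.385, -0.0, -0.0]
contact_force: [-0.5, 0.6, 0.1]
opening: -0.003
finger_force: 0.0
t 8.05 pos [0.4983 0.0648 0.0109] F [-0.47  0.59  0.06] open -0.0
arc angle 0.836 radius 0.1797
shift tool mm [ 0.3  0.1 -0.1] rotvec deg [-0.   0.  -0.2] target [0.49855669 0.0649936 ]
```

```bash
python3 -m creep '[{"x":-0.1,"y":6,"z":0,"rx":0,"ry":0,"rz":1.9,"grip":0},{"x":-0.1,"y":6,"z":0,"rx":0,"ry":0,"rz":1.9,"grip":0},{"x":-0.1,"y":6,"z":0,"rx":0,"ry":0,"rz":1.9,"grip":0},{"x":-0.1,"y":6,"z":0,"rx":0,"ry":0,"rz":1.9,"grip":0},{"x":-0.1,"y":6,"z":0,"rx":0,"ry":0,"rz":1.9,"grip":0},{"x":-0.1,"y":6,"z":0,"rx":0,"ry":0,"rz":1.9,"grip":0},{"x":-0.1,"y":6,"z":0,"rx":0,"ry":0,"rz":1.9,"grip":0},{"x":-0.1,"y":6,"z":0,"rx":0,"ry":0,"rz":1.9,"grip":0},{"x":-0.1,"y":6,"z":0,"rx":0,"ry":0,"rz":1.9,"grip":0},{"x":-0.1,"y":6,"z":0,"rx":0,"ry":0,"rz":1.9,"grip":0}]'; python3 pl.py .5 .011
cat >shot.py <<'E'
from plant import optics
import cv2,sys,numpy as np
b=optics.read_camera("side")["color"];a=optics.read_camera("top")["color"]
np.save(sys.argv[1]+"s.npy",b);np.save(sys.argv[1]+"t.npy",a)
cv2.imwrite(f"pics/{sys.argv[1]}.png",np.hstack([cv2.resize(b[200:320,270:370],(500,600),interpolation=cv2.INTER_CUBIC),cv2.resize(a[180:300,285:425][:, 80:140],(300,600),interpolation=cv2.INTER_CUBIC)]))
E
python3 shot.py e1
```

```text
time: 8.88
eef_pos: [0.5339, 0.0158, 0.0112]
tcp_rot: [0.974, 0.226, 0.0, 0.0]
contact_force: [-0.1, -0.4, 0.9]
opening: 0.001
finger_force: 0.1
t 8.88 pos [0.5339 0.0158 0.0112] F [-0.08 -0.37  0.86] open 0.0
arc angle 0.497 radius 0.1799
shift tool mm [ 0.1 -0.6  0.2] rotvec deg [ 0.  -0.  -0.2] target [0.5337171  0.01635249]
```

```bash
python3 -m creep '[{"x":0,"y":0,"z":1,"rx":0,"ry":0,"rz":0,"grip":0},{"x":0,"y":0,"z":1,"rx":0,"ry":0,"rz":0,"grip":0},{"x":0,"y":0,"z":1,"rx":0,"ry":0,"rz":0,"grip":0},{"x":0,"y":0,"z":0.5,"rx":0,"ry":0,"rz":0,"grip":0},{"x":0,"y":0,"z":0,"rx":0,"ry":0,"rz":0,"grip":0},{"x":0,"y":0,"z":0,"rx":0,"ry":0,"rz":0,"grip":0},{"x":0,"y":0,"z":0,"rx":0,"ry":0,"rz":0,"grip":0},{"x":0,"y":0,"z":0,"rx":0,"ry":0,"rz":0,"grip":0},{"x":0,"y":0,"z":0,"rx":0,"ry":0,"rz":0,"grip":0},{"x":0,"y":0,"z":0,"rx":0,"ry":0,"rz":0,"grip":0}]' | sed -n 1,4p
python3 - <<'E'
import numpy as np
from h import *
a=load("side0")["color"].astype(float).mean(2);b=np.load("e1s.npy").astype(float).mean(2)
# tip vs lid: print changed-pixel summary right around lid1/lid2
s=load("side0");print(proj(s,[[.5339,.0158,.011],[.5339,.0158,.040],[.5264,.0298,.032],[.5418,-.0027,.032]]).round(1))
np.set_printoptions(linewidth=220)
for v in range(212,246):print(v,b[v,300:336].astype(int))
E
```

```text
time: 9.82
eef_pos: [0.5335, 0.0164, 0.0077]
tcp_rot: [0.974, 0.227, 0.0, -0.0]
contact_force: [1.5, 0.3, -0.3]
[[319.7 242.2]
 [319.9 231.8]
 [316.7 231.1]
 [323.2 239.5]]
212 [142 142 144 141 144 142 141 143 141 129 110  84  68  53  46  42  40  42  46  44  44  42  45  47  43  40  44  46  48  50  53  60  66  66  65  58]
213 [141 144 142 144 145 141 143 143 141 133 114  90  78  59  48  41  44  40  47  45  40  43  45  45  42  42  42  47  44  48  48  52  61  61  55  50]
214 [142 144 142 140 144 147 144 143 142 134 116  99  79  63  50  44  42  44  42  41  46  42  37  41  42  43  43  40  44  43  48  48  52  49  51  59]
215 [145 144 144 142 144 145 144 144 142 138 127 106  86  67  55  43  46  42  43  40  42  41  42  41  43  44  43  48  41  43  44  47  46  47  57  79]
216 [143 144 145 145 141 143 143 142 144 140 131 109  88  68  57  50  45  42  42  40  44  45  46  39  41  45  39  41  40  42  43  47  49  53  74  99]
217 [144 143 143 145 143 142 142 141 144 143 134 111  88  77  66  60  53  47  43  45  42  42  46  40  39  42  34  43  39  42  39  43  51  70  93 120]
218 [143 141 141 143 142 13
[... 3472 characters left out ...]
 77  79  88  95 104 122 125 122 121 125 135 144 145 149 144 140 137 132 130 128 129 137 141 141 138]
242 [143 143 141 141 137 124 101  90  80  78  75  74  77  85  93 100 105 110 105 104 115 124 131 133 126 116 106 101  94  92  95 106 120 131 137 135]
243 [145 142 141 144 143 132 119 106  87  80  79  75  71  81  84  95  97  95  97  99 105 125 127 124 105  89  73  65  59  61  67  80 100 122 133 133]
244 [141 142 143 141 142 139 132 120 103  82  74  75  73  76  85  94 103 101  98 102 110 123 123 115  91  66  56  50  49  46  51  58  86 114 131 131]
245 [142 144 143 143 140 141 141 132 116  94  81  73  76  76  81  95 103 106 105 108 117 124 126 108  81  63  65  66  67  60  60  62  82 110 126 121]
```

```bash
python3 -m creep '[{"x":0,"y":0,"z":1,"rx":0,"ry":0,"rz":0,"grip":0},{"x":0,"y":0,"z":1,"rx":0,"ry":0,"rz":0,"grip":0},{"x":0,"y":0,"z":0,"rx":0,"ry":0,"rz":0,"grip":0},{"x":0,"y":0,"z":0,"rx":0,"ry":0,"rz":0,"grip":0},{"x":0,"y":0,"z":0,"rx":0,"ry":0,"rz":0,"grip":0},{"x":0,"y":0,"z":0,"rx":0,"ry":0,"rz":0,"grip":0},{"x":0,"y":0,"z":0,"rx":0,"ry":0,"rz":0,"grip":0},{"x":0,"y":0,"z":0,"rx":0,"ry":0,"rz":0,"grip":0},{"x":0,"y":0,"z":0,"rx":0,"ry":0,"rz":0,"grip":0},{"x":0,"y":0,"z":0,"rx":0,"ry":0,"rz":0,"grip":0}]' | sed -n 1,4p
```

```text
time: 10.65
eef_pos: [0.5335, 0.0164, 0.0058]
tcp_rot: [0.974, 0.227, 0.0, 0.0]
contact_force: [0.1, -0.8, 0.2]
```

```bash
python3 - <<'E'
from plant import ctrl
s=ctrl.get_state();print(s["eef_pos"],s["contact_force"],s["wrist_torque"])
E
```

```text
[0.533541   0.01640918 0.0057558 ] [ 0.14545378 -0.81512304  0.16335473] [ 0.00765598 -0.00411654 -0.01294984]
```

```bash
python3 -m creep '[{"x":0,"y":0,"z":0.5,"rx":0,"ry":0,"rz":0,"grip":0},{"x":0,"y":0,"z":0.5,"rx":0,"ry":0,"rz":0,"grip":0},{"x":0,"y":0,"z":0.5,"rx":0,"ry":0,"rz":0,"grip":0},{"x":0,"y":0,"z":0,"rx":0,"ry":0,"rz":0,"grip":0},{"x":0,"y":0,"z":0,"rx":0,"ry":0,"rz":0,"grip":0},{"x":0,"y":0,"z":0,"rx":0,"ry":0,"rz":0,"grip":0},{"x":0,"y":0,"z":0,"rx":0,"ry":0,"rz":0,"grip":0},{"x":0,"y":0,"z":0,"rx":0,"ry":0,"rz":0,"grip":0},{"x":0,"y":0,"z":0,"rx":0,"ry":0,"rz":0,"grip":0},{"x":0,"y":0,"z":0,"rx":0,"ry":0,"rz":0,"grip":0}]' | sed -n 1,4p;  python3 -c "
from plant import ctrl
print(ctrl.get_state()['wrist_torque'])"
```

```text
time: 11.48
eef_pos: [0.5337, 0.0164, 0.0054]
tcp_rot: [0.974, 0.227, -0.0, -0.0]
contact_force: [-2.6, 0.5, 7.1]
[0.08038763 0.58762802 0.03176927]
```

Contact felt on lid 1 (7 N) at a reported z of about 0.0055, so the tip is about 28 mm above the report and lid 1 is pressed flat. I'll raise to reported 0.0078 (about 2.3 mm above closed level) and run along the row.

```bash
python3 -m creep '[{"x":0,"y":0,"z":-2,"rx":0,"ry":0,"rz":0,"grip":0},{"x":0,"y":0,"z":-1.5,"rx":0,"ry":0,"rz":0,"grip":0},{"x":0,"y":0,"z":0,"rx":0,"ry":0,"rz":0,"grip":0},{"x":0,"y":0,"z":0,"rx":0,"ry":0,"rz":0,"grip":0},{"x":-0.1,"y":6,"z":0,"rx":0,"ry":0,"rz":1.9,"grip":0},{"x":-0.1,"y":6,"z":0,"rx":0,"ry":0,"rz":1.9,"grip":0},{"x":-0.1,"y":6,"z":0,"rx":0,"ry":0,"rz":1.9,"grip":0},{"x":-0.1,"y":6,"z":0,"rx":0,"ry":0,"rz":1.9,"grip":0},{"x":-0.1,"y":6,"z":0,"rx":0,"ry":0,"rz":1.9,"grip":0},{"x":-0.1,"y":6,"z":0,"rx":0,"ry":0,"rz":1.9,"grip":0}]' >/dev/null; python3 pl.py .3 .0078
```

```text
t 12.32 pos [ 0.5466 -0.0183  0.0078] F [-0.5   0.36 -0.66] open -0.0
arc angle 0.294 radius 0.1801
shift tool mm [-0.1 -1.   0. ] rotvec deg [ 0.  -0.  -0.1] target [ 0.54632401 -0.01730388]
```

```bash
python3 -m creep '[{"x":-0.1,"y":6,"z":0,"rx":0,"ry":0,"rz":1.9,"grip":0},{"x":-0.1,"y":6,"z":0,"rx":0,"ry":0,"rz":1.9,"grip":0},{"x":-0.1,"y":6,"z":0,"rx":0,"ry":0,"rz":1.9,"grip":0},{"x":-0.1,"y":6,"z":0,"rx":0,"ry":0,"rz":1.9,"grip":0},{"x":-0.1,"y":6,"z":0,"rx":0,"ry":0,"rz":1.9,"grip":0},{"x":-0.1,"y":6,"z":0,"rx":0,"ry":0,"rz":1.9,"grip":0},{"x":-0.1,"y":6,"z":0,"rx":0,"ry":0,"rz":1.9,"grip":0},{"x":-0.1,"y":6,"z":0,"rx":0,"ry":0,"rz":1.9,"grip":0},{"x":-0.1,"y":6,"z":0,"rx":0,"ry":0,"rz":1.9,"grip":0},{"x":-0.1,"y":6,"z":0,"rx":0,"ry":0,"rz":1.9,"grip":0}]' >/dev/null; python3 pl.py -.04 .0078
```

```text
t 13.15 pos [ 0.5517 -0.0773  0.0077] F [-0.32  0.74  0.08] open 0.0
arc angle -0.036 radius 0.18
shift tool mm [ 0.   0.7 -0.1] rotvec deg [ 0.  -0.   0.4] target [ 0.55170106 -0.07797171]
```

```bash
python3 -m creep '[{"x":-0.1,"y":6,"z":0,"rx":0,"ry":0,"rz":1.9,"grip":0},{"x":-0.1,"y":6,"z":0,"rx":0,"ry":0,"rz":1.9,"grip":0},{"x":-0.1,"y":6,"z":0,"rx":0,"ry":0,"rz":1.9,"grip":0},{"x":-0.1,"y":6,"z":0,"rx":0,"ry":0,"rz":1.9,"grip":0},{"x":-0.1,"y":6,"z":0,"rx":0,"ry":0,"rz":1.9,"grip":0},{"x":-0.1,"y":6,"z":0,"rx":0,"ry":0,"rz":1.9,"grip":0},{"x":-0.1,"y":6,"z":0,"rx":0,"ry":0,"rz":1.9,"grip":0},{"x":-0.1,"y":6,"z":0,"rx":0,"ry":0,"rz":1.9,"grip":0},{"x":-0.1,"y":6,"z":0,"rx":0,"ry":0,"rz":1.9,"grip":0},{"x":-0.1,"y":6,"z":0,"rx":0,"ry":0,"rz":1.9,"grip":0}]' >/dev/null; python3 pl.py -.37 .0078
python3 -m creep '[{"x":-0.1,"y":6,"z":0,"rx":0,"ry":0,"rz":1.9,"grip":0},{"x":-0.1,"y":6,"z":0,"rx":0,"ry":0,"rz":1.9,"grip":0},{"x":-0.1,"y":6,"z":0,"rx":0,"ry":0,"rz":1.9,"grip":0},{"x":-0.1,"y":6,"z":0,"rx":0,"ry":0,"rz":1.9,"grip":0},{"x":-0.1,"y":6,"z":0,"rx":0,"ry":0,"rz":1.9,"grip":0},{"x":-0.1,"y":6,"z":0,"rx":0,"ry":0,"rz":1.9,"grip":0},{"x":-0.1,"y":6,"z":0,"rx":0,"ry":0,"rz":1.9,"grip":0},{"x":-0.1,"y":6,"z":0,"rx":0,"ry":0,"rz":1.9,"grip":0},{"x":-0.1,"y":6,"z":0,"rx":0,"ry":0,"rz":1.9,"grip":0},{"x":-0.1,"y":6,"z":0,"rx":0,"ry":0,"rz":1.9,"grip":0}]' >/dev/null; python3 pl.py -.75 .0078
```

```text
t 13.98 pos [ 0.5374 -0.1353  0.0077] F [0.72 0.71 0.33] open -0.0
arc angle -0.369 radius 0.1801
shift tool mm [-0.1  0.1 -0.1] rotvec deg [-0.   0.   0.2] target [ 0.53726674 -0.13531372]
t 14.82 pos [ 0.505  -0.1856  0.0077] F [ 0.08  0.09 -0.2 ] open -0.0
arc angle -0.703 radius 0.1804
shift tool mm [-0.7  8.5 -0.1] rotvec deg [0. 0. 3.] target [ 0.49878741 -0.19136613]
```

```bash
python3 -m creep '[{"x":0,"y":6,"z":0,"rx":0,"ry":0,"rz":0,"grip":0},{"x":0,"y":0,"z":-15,"rx":0,"ry":0,"rz":0,"grip":0},{"x":0,"y":0,"z":-30,"rx":0,"ry":0,"rz":0,"grip":0},{"x":0,"y":0,"z":-35,"rx":0,"ry":0,"rz":0,"grip":0},{"x":0,"y":0,"z":-35,"rx":0,"ry":0,"rz":0,"grip":0},{"x":0,"y":0,"z":-35,"rx":0,"ry":0,"rz":0,"grip":0},{"x":0,"y":15,"z":-25,"rx":0,"ry":0,"rz":0,"grip":0},{"x":0,"y":30,"z":0,"rx":0,"ry":0,"rz":0,"grip":0},{"x":0,"y":30,"z":0,"rx":0,"ry":0,"rz":0,"grip":0},{"x":0,"y":30,"z":0,"rx":0,"ry":0,"rz":0,"grip":0}]' | sed -n 1,4p
python3 -m creep '[{"x":0,"y":30,"z":0,"rx":0,"ry":0,"rz":0,"grip":0},{"x":-20,"y":25,"z":0,"rx":0,"ry":0,"rz":0,"grip":0},{"x":25,"y":25,"z":0,"rx":0,"ry":0,"rz":0,"grip":0},{"x":-30,"y":20,"z":0,"rx":0,"ry":0,"rz":0,"grip":0},{"x":-20,"y":0,"z":0,"rx":0,"ry":0,"rz":0,"grip":0},{"x":0,"y":0,"z":0,"rx":0,"ry":0,"rz":0,"grip":0},{"x":0,"y":0,"z":0,"rx":0,"ry":0,"rz":0,"grip":0},{"x":0,"y":0,"z":0,"rx":0,"ry":0,"rz":0,"grip":0},{"x":0,"y":0,"z":0,"rx":0,"ry":0,"rz":0,"grip":0},{"x":0,"y":0,"z":0,"rx":0,"ry":0,"rz":0,"grip":0}]' | sed -n 1,4p
python3 - <<'E'
from plant import optics
import cv2,numpy as np
b=optics.read_camera("side")["color"];a=optics.read_camera("top")["color"];R=cv2.resize
c=lambda i,y0,y1,x0,x1,w,h:R(i[y0:y1,x0:x1],(w,h),interpolation=cv2.INTER_CUBIC)
cv2.imwrite("pics/f.png",np.hstack([c(a,180,300,285,425,467,400),c(b,212,320,260,350,333,400)]))
a0=cv2.imread("pics/top0.png").astype(int);
for n,i,i0 in(("top",a,a0),("side",b,cv2.imread("pics/side0.png").astype(int))):
    d=np.abs(i.astype(int)-i0).max(2)>30;n_,l,s,_=cv2.connectedComponentsWithStats(d.astype(np.uint8));print(n,[list(map(int,x)) for x in s[1:] if x[4]>15])
E
```

```text
time: 15.65
eef_pos: [0.4303, -0.2683, 0.1837]
tcp_rot: [0.933, -0.359, 0.001, 0.0]
contact_force: [-0.0, -0.7, -0.5]
time: 16.48
eef_pos: [0.3312, -0.3116, 0.1833]
tcp_rot: [0.933, -0.359, 0.001, 0.0]
contact_force: [0.1, 0.5, 0.3]
top [[303, 227, 99, 27, 1342], [115, 303, 250, 68, 7883], [408, 305, 176, 141, 10890], [304, 351, 151, 17, 1130], [6, 366, 98, 14, 600], [240, 370, 13, 2, 18], [294, 396, 112, 84, 4815], [206, 403, 87, 77, 3784], [370, 429, 90, 51, 2201], [504, 431, 136, 49, 3492], [469, 436, 21, 43, 165]]
side [[0, 0, 4, 8, 21], [51, 0, 59, 78, 2351], [90, 9, 10, 12, 52], [147, 8, 58, 127, 3536], [134, 14, 9, 5, 19], [146, 52, 19, 45, 423], [106, 59, 29, 36, 333], [92, 77, 14, 18, 163], [104, 79, 9, 12, 57], [78, 91, 44, 25, 634], [163, 122, 10, 6, 28], [62, 125, 13, 20, 79], [99, 124, 7, 12, 43], [107, 127, 70, 23, 507], [132, 126, 21, 12, 97], [237, 128, 10, 21, 84], [6, 131, 8, 19, 40], [132, 135, 80, 124, 4793], [131, 147, 47, 13, 347], [210, 153, 63, 119, 3477], [99, 161, 33, 12, 260], [0, 162, 9, 11, 32], [10, 175, 20, 10, 99], [315, 225, 10, 5, 22], [320, 231, 9, 8, 58], [160, 232, 45, 99, 829], [312, 233, 5, 6, 18], [323, 242, 10, 5, 43], [324, 250, 10, 8, 66], [320, 261, 16, 9, 85], [315, 271, 9, 8, 59], [327, 271, 5, 9, 34], [305, 279, 20, 12, 147], [137, 370, 8, 18, 31]]
```

View pics/f.png

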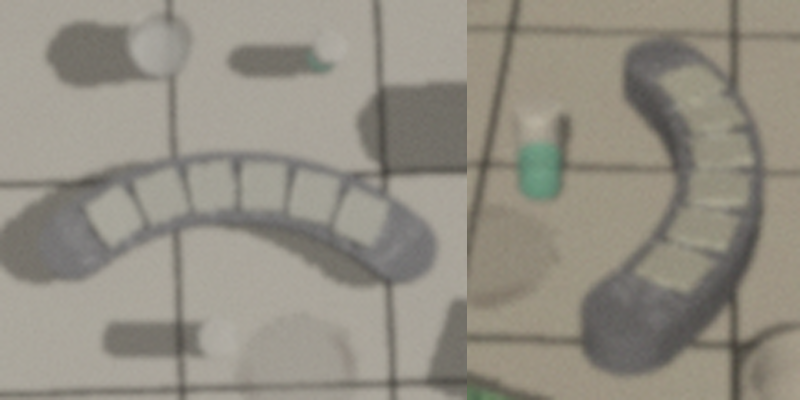

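All six lids lie flat in both views: top crop x from 85 to 390, side crop (640–750, 65–290). The only changes near the tray are in the lid area, so the tray and its neighbours have not moved.

```bash
python3 -c "
from plant import sign_off
print(sign_off())"
```

```text
the job is handed in; nothing more can be done
None
```

All six lids are folded flat, in order from lid 1 to lid 6, and the last pictures show the tray and the things round it unmoved; the job was handed in at about 16.6 s, and the hardest touch I read was about 7 N, on lid 1.

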